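Scrape the fallen plaster flakes off the wardrobe shelf into the catch tray

TASK

Take the scraper block by its grip bar, set its foot on the shelf between the metal sheet and the plaster flakes and press it down with about 10 N; keeping about that pressure on the drooping, springy board (well under 25 N, or it comes off its hooks), draw all three flakes off the front edge into the tray below, and still press with about 10 N when the foot arrives at the edge. Then put the scraper back on the worktop beside the tray and let go. Do not touch the flakes with the gripper, and leave the cup, padlock and hair brush where they stand.

Things in the scene. Friction and masses are not known exactly. Their poses are not given: they have to be found in the camera images.
- wall: Fixed wooden side wall, 600 mm long, 366 mm high, with a grey perforated metal sheet on its face. Origin: on the worktop at the foot of the sheet's face, half-way along. x along the wall, y straight out of the sheet over the shelf, z up. The shelf board spans y = 2 to 220 mm, x = -250 to 250 mm; where it meets the sheet its top is 104 to 110 mm above the worktop
- key_hook (a point): Tip of the white plastic key hook on the metal sheet, the farthest-out part of it: 43 mm out of the sheet, 276 mm above the worktop; the hook reaches from 245 to 305 mm up
- clip (a point): Tip of the steel spring clip on the metal sheet: 43 mm out of the sheet, 275 mm above the worktop, 30 mm wide
- shelf (a joint): Give under load of the brown MDF shelf board (500 x 220 x 15 mm), rad, about 0 unloaded, positive down: a spring hinged at its rear edge, 160 N m per rad, so 10 N lowers the spot pressed by 3 mm at the front edge but 0.6 mm at 95 mm from the sheet. It does not show how low the bracket hooks sit or droop: unloaded, the front edge stands about 0 to 6 mm below the rear one, each time otherwise
- tray: Grey plastic open catch tray, loose, 0.45 kg, 300 (x) x 170 (y) x 40 mm high, walls 4 mm, on the worktop, its rear about 35 mm under the shelf's front edge. Origin: centre of its underside; x along the shelf edge, y away from the wall
- scraper_mid (a point): Centre of the scraper block's grip bar, 40 mm above the block's underside. Loose, about 0.18 kg, standing on the worktop on its blue foot with black rubber lips, 150 (x) x 36 (y) x 12 mm; on it a brown wooden grip bar, 110 (x) x 26 (y) mm, from 12 to 62 mm above the underside. x along the bar, y across it (either long side may lead), z up
- flake0_mid (a point): Middle of a white plaster flake, loose, 15 g, an irregular flat piece about 60 x 40 mm and 7 mm thick, lying on the shelf board; x along its width, y along its length, z up. The three lie side by side in a row along the shelf (40 to 65 mm between middles), 120 mm or more from the sheet
- flake1_mid (a point): Middle of a white plaster flake, loose, 15 g, an irregular flat piece about 60 x 40 mm and 7 mm thick, lying on the shelf board; x along its width, y along its length, z up. The three lie side by side in a row along the shelf (40 to 65 mm between middles), 120 mm or more from the sheet
- flake2_mid (a point): Middle of a white plaster flake, loose, 15 g, an irregular flat piece about 60 x 40 mm and 7 mm thick, lying on the shelf board; x along its width, y along its length, z up. The three lie side by side in a row along the shelf (40 to 65 mm between middles), 120 mm or more from the sheet
- cup: Teal ceramic cup, 76 mm across and 85 mm high, 0.3 kg, standing on the shelf; origin: centre of its underside, z up
- padlock: Steel padlock, loose, 50 x 24 mm and 78 mm high, 0.25 kg, standing on the shelf with its shackle up; origin: centre of its underside, z up
- hairbrush: Wooden hair brush with black bristles up, 190 mm long (y, the head to +y), 52 mm wide (x) and 30 mm high, lying on the shelf square to the wall; origin: on its underside, near its middle
Things that resemble listed ones, but are neither listed nor needed, are in the scene too. Leave any black look-alike of the part that bears flake1_mid alone.

How it is judged:
By the outcome, as a careful person would: the job done as asked, in the order asked, and still so for the second after the job is handed in, with the robot touching nothing.
It also fails if it takes over 61 s, if anything falls off the work surface, if the arm or the gripper's body presses on something with over 40 N, if the wrist force passes 120 N, or if a joint passes its speed limit or range.

ROBOT

A 6-joint arm with a two-finger parallel gripper is mounted at the origin on the work surface. World frame = base frame: x ahead of the robot, y to its left, z up, the work surface at z = 0. Lengths are in m, angles in rad, forces in N, time in s.
With the tool pointing down it reaches from about 0.375 to 0.9 m from the base axis. Payload 3.1 kg.
Tool frame: the origin (TCP) lies midway between the tips of the shut fingers; the grasp point (between the pads) lies 19 mm behind it; x points along the fingers, y is the direction in which the jaws open and shut, and the axes are right-handed (so a half turn about x gives the same grasp; the last joint's range is limited). The gripper opens to 85 mm and grips with 20 to 120 N. Pads are 22 mm wide; open, the fingers measure 114 mm over their backs; the gripper's body (76 mm by 85 mm) begins 54 mm behind the grasp point. The pads swing forward as they close: fully open they stand 13 mm farther back than shut.
Start: joints at [1.167, 0.527, 1.433, -0, 1.181, -0.178], TCP at [0.14, 0.609, 0.231] pointing down, gripper open.
Joint ranges: [-3.08, 3.08], [-0.75, 2.2], [0.22, 2.44], [-1.43, 4.57], [0, 2.65], [-2.85, 2.85]. Speed limits (rad/s): [2.79, 2.79, 3.14, 3.14, 3.14, 3.14].

INTERFACE

Orientations are given as a unit quaternion [x, y, z, w].
In Python, from station import manip gives the robot as it stands.
- The arm moves only by the tool carry_out, never from a script. Its argument "commands" is a list that holds one entry, the list of rows, each a list of 7 numbers: the shift along the tool's x, y, z in units of 25 mm (1.0 is 25 mm), then the turn, a rotation vector about the tool's x, y, z in units of 5 degrees (1.0 is 5 degrees), then the finger opening in mm, from 0 to 85.4. A call has exactly 5 rows; each row is the pose to reach, as a shift and turn from the pose commanded when the call began, along the tool's axes at that moment; what a row does not reach only later rows make up. A row lasts 1/10 s, in which the tool goes at most 50 mm and 8.59 degrees, less where a joint would pass 70% of its speed; a pose out of reach is approached as far as the arm can. A call with a gripper value outside its range is refused whole. The fingers move at their own pace and stop on an object; "force" is the grip in N (left out, the last holds). Time passes only in rows, so rows that repeat a pose let the fingers close, or fill a call up. It gives the time, the measured TCP pose, the force and the opening at its end, in the units of the state.
- manip.sense(): the state, without advancing time (a new reading comes with each control period).
- manip.snapshot(name): name is "scene" or "top" or "wrist"; returns a dict with "image" (384x512x3 uint8, red, green, blue), "fx", "fy", "cx", "cy" (pixels), "rvec" (rotation vector, rad) and "tvec" (3), from world to camera coordinates, as OpenCV has them. Camera axes: x right, y down, z forward; pixel columns grow to the right and rows downward; lengths in m; the calibration is good to about 2 mm. A picture is of the moment at which its call begins. There is no depth.
- manip.sign_off(): hands the job in, once; it reports no verdict.
The state is a dict: "t": time; "q": joint angles; "qd": joint speeds; "tau": joint torques, N m; "tcp_pos": TCP position; "tool_rot": TCP orientation; "force": force on the tool from outside, world axes, zero at the start; "ft_torque": the same for the moment, N m; "finger_gap": opening from 0.0 (shut) to 1.0 (fully open).
Only numpy, scipy, OpenCV 4.12 (cv2) and the standard library are available. Lean on these libraries where they do the work, as an engineer would, in place of code of your own. Each camera call takes 0.05 s, during which the arm holds its last target.

## Working session

There is one attempt and no reset: what is moved stays moved. The work goes in short steps, Python scripts to look and compute and a tool call to move; the robot and the scene stay as the last step left them, time stands still between calls to the robot, and variables do not carry over. Pictures are saved under pics/ and viewed, and the job is handed in when it is done.

Besides the shell and the picture viewer there is one more tool, called after ">>>" as a command line: name --argument value ..., lists and objects as JSON in quotes. carry_out: Moves the arm, as the interface text tells. Its arguments: {"type":"object","properties":{"commands":{"type":"array"},"force":{"type":"number"}},"required":["commands"]}

```bash
ls; mkdir -p pics; python3 - <<'E'
from station import manip
import cv2
s=manip.sense()
print({k:s[k] for k in s})
for n in ("scene","top","wrist"):
    d=manip.snapshot(n)
    cv2.imwrite(f"pics/{n}0.png",d["image"][:,:,::-1])
    import pickle; pickle.dump(d,open(f"{n}0.pkl","wb"))
    print(n,d["fx"],d["cx"],d["cy"],d["rvec"],d["tvec"])
E
```

```text
pics
{'t': 0.0, 'q': array([ 1.16648405e+00,  5.28513709e-01,  1.43388452e+00, -6.30323934e-06,
        1.18139991e+00, -1.78528307e-01]), 'qd': array([-0.001091  , -0.00100938,  0.00151324,  0.00144302,  0.00025507,
        0.00108202]), 'tau': array([-4.41226548e-04, -4.42346156e+01, -1.78027081e+01, -2.78723110e-04,
        8.49789038e-03, -5.46644415e-06]), 'tcp_pos': array([0.13962595, 0.60847683, 0.23031007]), 'tool_rot': array([ 0.07890887,  0.7028274 , -0.08040382,  0.70238328]), 'force': array([ 0.23750462, -0.22664589, -0.17148263]), 'ft_torque': array([-0.00131628,  0.00905795,  0.01473436]), 'finger_gap': 0.9948997174974233}
scene 448.10277867376317 259.1227027427789 190.2425127719468 [ 1.93064224  1.76381667 -0.58345816] [-0.06869179 -0.32411388  1.59956148]
top 390.46127233610525 260.03581175653295 186.60760293767433 [ 2.17208019 -2.16320779  0.10857008] [0.02193927 0.55978874 1.01515037]
wrist 334.582323200511 253.4482944284424 193.21957662456433 [-2.25236    -1.79582829 -0.28344641] [-0.62541589 -0.04067626  0.38158823]
```

View pics/scene0.png

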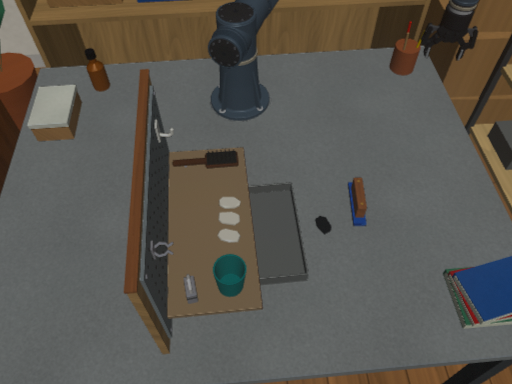

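View pics/top0.png

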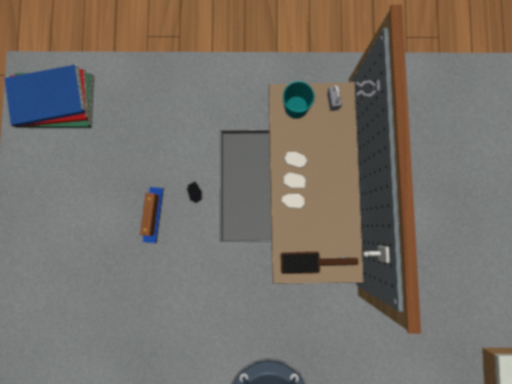

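View pics/wrist0.png

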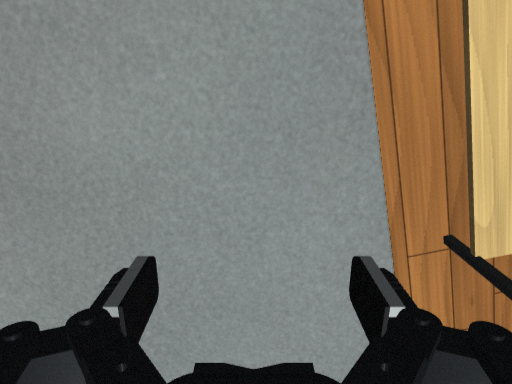

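```bash
cat > h.py <<'E'
import numpy as np,cv2,pickle
from scipy.spatial.transform import Rotation as R
def cam(d):
    M=cv2.Rodrigues(np.array(d["rvec"],float))[0]; t=np.array(d["tvec"],float)
    return M,t,-M.T@t
def ray(d,u,v):
    M,t,C=cam(d); r=M.T@np.array([(u-d["cx"])/d["fx"],(v-d["cy"])/d["fy"],1.]); return C,r/np.linalg.norm(r)
def plane(d,u,v,z):
    C,r=ray(d,u,v); return C+r*(z-C[2])/r[2]
def tri(obs):
    A=np.zeros((3,3));b=np.zeros(3)
    for d,u,v in obs:
        C,r=ray(d,u,v);P=np.eye(3)-np.outer(r,r);A+=P;b+=P@C
    X=np.linalg.solve(A,b)
    res=[np.linalg.norm((np.eye(3)-np.outer(r,r))@(X-C)) for C,r in [ray(*o) for o in obs]]
    return X,res
def proj(d,X):
    M,t,C=cam(d);p=M@np.array(X)+t;return np.array([d["fx"]*p[0]/p[2]+d["cx"],d["fy"]*p[1]/p[2]+d["cy"]])
def blobs(img,lo,hi,amin=20):
    h=cv2.cvtColor(img,cv2.COLOR_RGB2HSV);m=cv2.inRange(h,np.array(lo),np.array(hi))
    n,l,s,c=cv2.connectedComponentsWithStats(m)
    return m,l,[(i,s[i].tolist(),c[i].round(1).tolist()) for i in range(1,n) if s[i][4]>=amin]
E
python3 - <<'E'
from h import *
S=pickle.load(open("scene0.pkl","rb"));T=pickle.load(open("top0.pkl","rb"))
for n,d in(("S",S),("T",T)):
    print(n,"C",cam(d)[2])
    for nm,lo,hi in(("white",(0,0,180),(180,60,255)),("blue",(105,120,60),(130,255,255)),("bar",(3,100,60),(14,255,255)),("teal",(80,120,40),(98,255,255)),("black",(0,0,0),(180,255,35))):
        print(nm,[b[1:] for b in blobs(d["image"],lo,hi,25)[2]])
for n,d in(("S",S),("T",T)):
    im=d["image"][:,:,::-1]
    c=im[130:310,120:320] if n=="S" else im[70:290,130:420]
    cv2.imwrite(f"pics/crop{n}0.png",cv2.resize(c,None,fx=2.7,fy=2.7,interpolation=cv2.INTER_CUBIC))
c=S["image"][150:250,290:410,::-1];cv2.imwrite("pics/cropSc.png",cv2.resize(c,None,fx=5,fy=5,interpolation=cv2.INTER_CUBIC))
c=T["image"][160:260,120:240,::-1];cv2.imwrite("pics/cropTc.png",cv2.resize(c,None,fx=5,fy=5,interpolation=cv2.INTER_CUBIC))
E
```

```text
S C [ 1.21122361 -0.03497988  1.09548121]
white []
blue [([138, 0, 31, 2, 42], [150.4, 0.3]), ([348, 182, 18, 44, 197], [355.4, 210.7]), ([455, 256, 57, 65, 2408], [489.3, 287.2])]
bar [([406, 21, 6, 13, 35], [408.8, 26.8]), ([390, 37, 31, 38, 750], [404.9, 56.1]), ([0, 53, 38, 78, 1945], [15.8, 84.6]), ([87, 59, 23, 32, 467], [97.4, 75.1]), ([124, 69, 25, 225, 2503], [136.7, 187.6]), ([206, 163, 31, 5, 55], [220.1, 165.3]), ([353, 178, 14, 39, 325], [359.5, 197.1]), ([502, 199, 10, 20, 36], [507.1, 209.2]), ([453, 364, 12, 11, 36], [457.5, 368.5]), ([413, 367, 32, 17, 240], [427.9, 375.4]), ([403, 369, 9, 13, 41], [406.8, 375.2]), ([351, 370, 52, 14, 293], [377.3, 377.3]), ([443, 371, 9, 11, 29], [447.2, 376.7]), ([486, 371, 21, 13, 98], [497.6, 378.5]), ([342, 375, 8, 9, 38], [346.3, 378.8]), ([281, 377, 50, 7, 149], [308.8, 381.0]), ([331, 376, 12, 8, 52], [336.2, 379.4])]
teal [([213, 254, 33, 42, 1059], [229.4, 273.9])]
black [([219, 3, 33, 17, 233], [234.6, 9.3]), ([422, 6, 55, 52, 1200], [449.9, 31.1]), ([466, 36, 46, 93, 292], [491.3, 77.4]), ([210, 39, 29, 27, 521], [224.1, 
[... 173 characters left out ...]
]
T C [0.45290153 0.02150862 1.06714227]
white [([285, 152, 22, 15, 234], [295.3, 158.7]), ([284, 173, 21, 14, 248], [294.0, 179.9]), ([282, 194, 22, 14, 246], [293.1, 200.0]), ([365, 252, 15, 3, 26], [372.7, 252.7]), ([500, 356, 12, 28, 325], [505.7, 369.2])]
blue [([6, 66, 78, 59, 3408], [42.7, 95.1]), ([143, 187, 20, 56, 288], [154.8, 215.5])]
bar [([0, 0, 512, 333, 27378], [271.9, 48.2]), ([82, 85, 3, 17, 28], [83.4, 93.0]), ([141, 194, 15, 41, 404], [147.9, 214.0]), ([281, 252, 37, 21, 74], [293.9, 255.2]), ([318, 255, 40, 15, 267], [337.3, 261.3])]
teal [([284, 82, 30, 35, 813], [297.7, 98.5])]
black [([189, 183, 11, 18, 150], [194.1, 192.0]), ([284, 255, 34, 17, 547], [299.9, 262.9])]
```

View pics/cropS0.png

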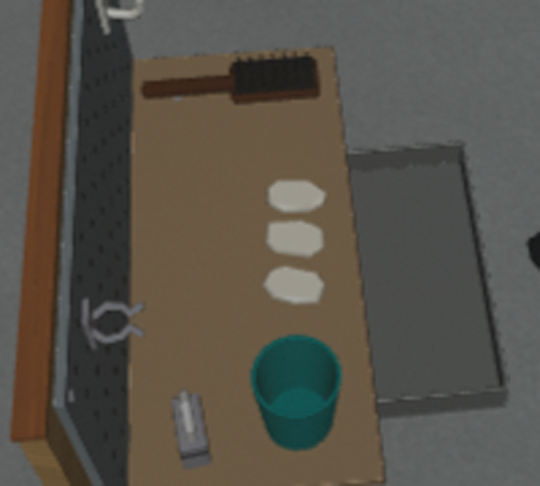

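View pics/cropT0.png

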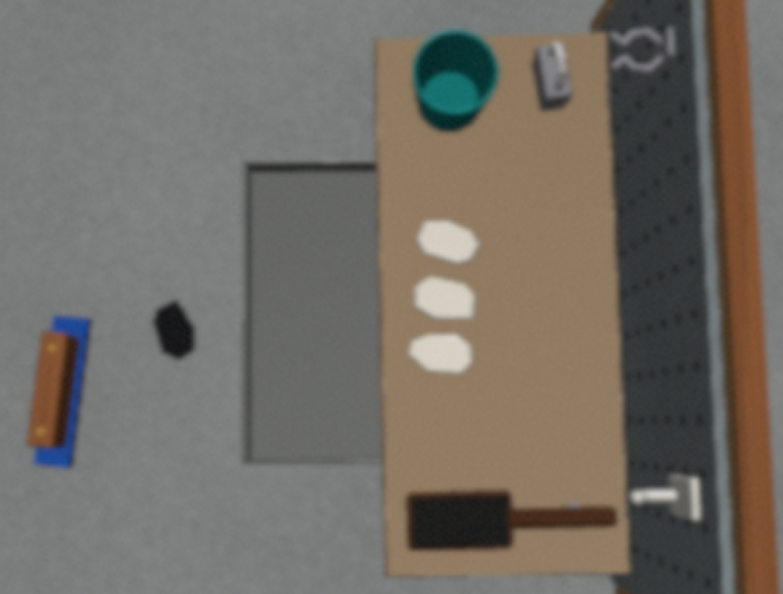

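View pics/cropSc.png

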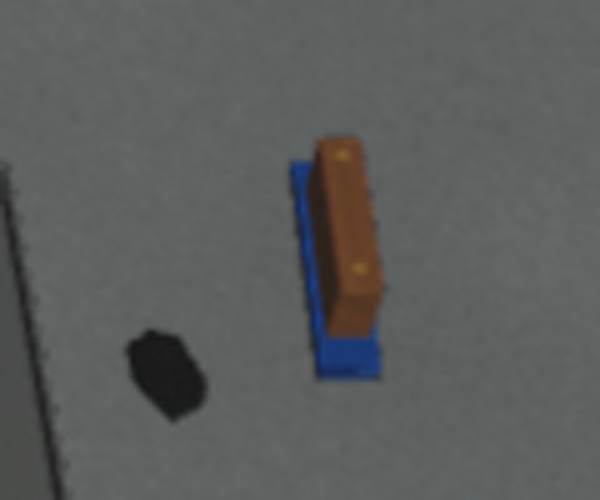

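View pics/cropTc.png

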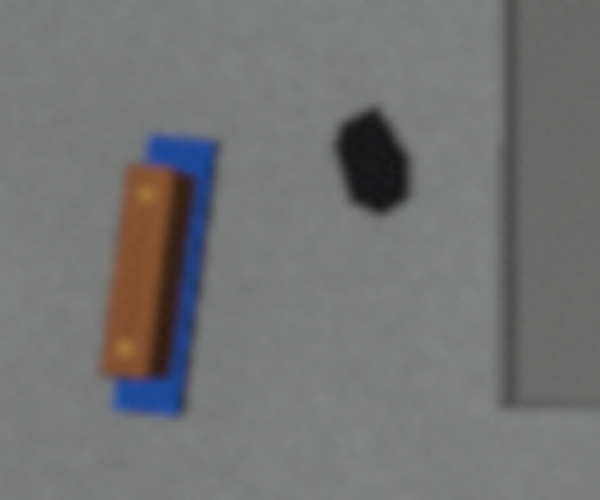

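```bash
python3 - <<'E'
from h import *
np.set_printoptions(precision=4,suppress=True)
S=pickle.load(open("scene0.pkl","rb"));T=pickle.load(open("top0.pkl","rb"))
def sc(a,x0,y0,k): return (a[0]+.5)/k-.5+x0,(a[1]+.5)/k-.5+y0
s=lambda a:sc(a,290,150,5);t=lambda a:sc(a,120,160,5)
A=tri([(S,*s((360,268))),(T,*t((146,193)))]);B=tri([(S,*s((342,155))),(T,*t((124,348)))])
print("screws",A,B); dv=A[0]-B[0];print("yaw",np.degrees(np.arctan2(dv[1],dv[0])))
# foot corners at z=.012 top view
for p in((148,137),(218,140),(183,413),(112,409)): print("foot",plane(T,*t(p),.012))
for p in((292,162),(317,378),(381,377)): print("footS",plane(S,*s(p),.012 ))
s=lambda a:sc(a,120,130,2.7);t=lambda a:sc(a,130,70,2.7)
# shelf corners: top view (front-far, rear-far, rear-near, front-near)
for n,a,b in(("FF",(384,482),(376,38)),("FN",(334,47),(386,576)),("RN",(131,58),(630,572)),("RF",(128,486),(605,33))):
    print(n,*tri([(S,*s(a)),(T,*t(b))]),plane(T,*t(b),.105))
for n,a,b in(("fl_far",(294,285),(447,241)),("fl_mid",(296,239),(444,298)),("fl_near",(296,196),(441,353))):
    print(n,*tri([(S,*s(a)),(T,*t(b))]))
for n,a in(("near",(200)),):pass
# flake extents
from h import blobs
m,l,bs=blobs(T["image"],(0,0,150),(180,70,255),100)
for i,st,c in bs[:3]:
    ys,xs=np.where(l==i);P=np.array([plane(T,x,y,.108) for x,y in zip(xs,ys)]);print(c,P.mean(0),P.min(0),P.max(0))
for p in((450,70),(410,70),(498,70),(455,30),(450,128)): print("cup rim",plane(T,*t(p),.19))
for p in((450,128),(450,95)): print("cup base",plane(T,*t(p),.105))
for p in((408,494),(511,491),(511,547),(616,509)): print("brush",plane(T,*t(p),.13))
for p in((249,165),(246,462)): print("tray",plane(T,*t(p),.04))
print("hook",plane(T,*t((634,496)),.276),"clip",plane(T,*t((617,36)),.275),plane(T,*t((617,64)),.275))
E
```

```text
screws (array([0.5249, 0.3105, 0.0635]), [np.float64(0.0002648833685592626), np.float64(0.00026488336855927744)]) (array([0.4454, 0.3185, 0.0635]), [np.float64(0.0008124093694284855), np.float64(0.0008124093694284139)])
yaw -5.763836989808949
foot [0.5591 0.3255 0.012 ]
foot [0.5577 0.2874 0.012 ]
foot [0.4106 0.3018 0.012 ]
foot [0.4126 0.3399 0.012 ]
footS [0.4098 0.3038 0.012 ]
footS [0.5631 0.2862 0.012 ]
footS [0.5658 0.3224 0.012 ]
FF [0.8177 0.0026 0.0983] [np.float64(0.00025401949893912723), np.float64(0.0002540194989391196)] [0.8152 0.0025 0.105 ]
FN [ 0.3171 -0.0068  0.0994] [np.float64(0.0008391362929410125), np.float64(0.0008391362929410231)] [ 0.3179 -0.0074  0.105 ]
RN [ 0.323  -0.2252  0.1104] [np.float64(0.0008443243080628994), np.float64(0.0008443243080628779)] [ 0.3223 -0.2257  0.105 ]
RF [ 0.8129 -0.2097  0.1256] [np.float64(0.001196892228557058), np.float64(0.001196892228557024)] [ 0.8208 -0.2135  0.105 ]
fl_far [ 0.6211 -0.0638  0.1076] [np.float64(0.0004952568565962428), np.float64(0.000495256856596245)]
fl_mid [ 0.5684 -0.0601  0.1058] [np.float64(0.00027229515
[... 240 characters left out ...]
 ]
[294.2, 180.0] [ 0.5683 -0.0605  0.108 ] [ 0.5484 -0.0896  0.108 ] [ 0.5907 -0.0302  0.108 ]
[293.1, 200.2] [ 0.5184 -0.0575  0.108 ] [ 0.4991 -0.0867  0.108 ] [ 0.5361 -0.0252  0.108 ]
cup rim [ 0.7551 -0.0593  0.19  ]
cup rim [ 0.7549 -0.025   0.19  ]
cup rim [ 0.7552 -0.1004  0.19  ]
cup rim [ 0.7905 -0.0638  0.19  ]
cup rim [ 0.7042 -0.059   0.19  ]
cup base [ 0.7285 -0.0668  0.105 ]
cup base [ 0.7602 -0.067   0.105 ]
brush [ 0.3921 -0.0259  0.13  ]
brush [ 0.3951 -0.1164  0.13  ]
brush [ 0.3467 -0.1158  0.13  ]
brush [ 0.3799 -0.2082  0.13  ]
tray [0.7087 0.1272 0.04  ]
tray [0.4161 0.1259 0.04  ]
hook [ 0.4008 -0.186   0.276 ] clip [ 0.7534 -0.1812  0.275 ] [ 0.731  -0.1807  0.275 ]
```

```bash
cat >> h.py <<'E'
def down(yawy,pitch=0):
    """tool x = down, tool y = horizontal at angle yawy (deg)"""
    a=np.radians(yawy);x=np.array([0,0,-1.]);y=np.array([np.cos(a),np.sin(a),0]);return np.column_stack([x,y,np.cross(x,y)])
def rel(p,q,P,Rt):
    Rc=R.from_quat(q).as_matrix()
    return np.r_[Rc.T@(np.array(P)-p)/.025, R.from_matrix(Rc.T@Rt).as_rotvec()/np.radians(5)]
E
python3 - <<'E'
from h import *
from station import manip
np.set_printoptions(precision=3,suppress=True)
s=manip.sense();p,q=s["tcp_pos"],s["tool_rot"]
print(R.from_quat(q).as_matrix())
for yy in(84.3,-95.7):
    print(yy,rel(p,q,[.485,.314,.15],down(yy)))
E
```

```text
[[-0.001  0.224  0.975]
 [-0.002  0.975 -0.224]
 [-1.    -0.002 -0.   ]]
84.3 [ 3.231 -8.388 16.102 -1.447 -0.005  0.019]
-95.7 [ 3.231 -8.388 16.102 34.553  0.028  0.007]
```

>>> carry_out --commands '[[[0.3,-0.85,1.65,-0.15,0,0,85],[0.6,-1.7,3.3,-0.3,0,0,85],[0.9,-2.55,4.95,-0.45,0,0,85],[1.2,-3.4,6.6,-0.6,0,0,85],[1.5,-4.2,8.1,-0.75,0,0,85]]]' --force 60

```text
t: 0.65
tcp_pos: [0.315, 0.46, 0.1934]
tool_rot: [0.056, 0.705, -0.057, 0.705]
force: [0.2, 0.4, 0.1]
finger_gap: 0.994
```

>>> carry_out --commands '[[[0.3,-0.85,1.65,-0.15,0,0,85],[0.6,-1.7,3.3,-0.3,0,0,85],[0.9,-2.55,4.95,-0.45,0,0,85],[1.2,-3.4,6.6,-0.6,0,0,85],[1.5,-4.2,7.9,-0.7,0,0,85]]]'

```text
t: 1.15
tcp_pos: [0.4942, 0.3246, 0.1559]
tool_rot: [0.035, 0.706, -0.035, 0.707]
force: [0.2, 0.8, -0.5]
finger_gap: 0.998
```

```bash
python3 - <<'E'
from h import *
from station import manip
np.set_printoptions(precision=3,suppress=True)
s=manip.sense();p,q=s["tcp_pos"],s["tool_rot"]
print(s["t"],p,s["force"],s["q"],s["finger_gap"])
print(rel(p,q,[.485,.314,.022],down(84.3)))
d=manip.snapshot("wrist");pickle.dump(d,open("wrist1.pkl","wb"));cv2.imwrite("pics/wrist1.png",d["image"][:,:,::-1])
E
```

```text
1.15 [0.494 0.325 0.156] [ 0.228  0.777 -0.488] [ 0.392  0.577  1.591 -0.     0.973 -1.078] 0.9975281959267073
[ 5.354 -0.462 -0.33  -0.006  0.01  -0.003]
```

View pics/wrist1.png

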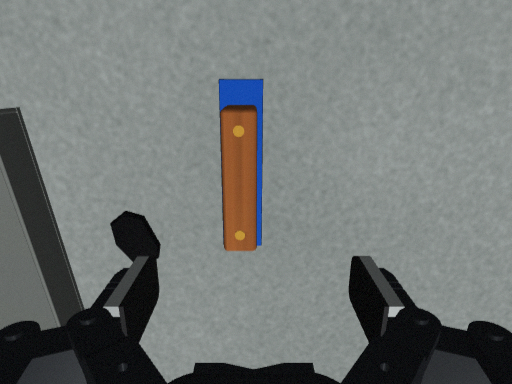

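```bash
python3 - <<'E'
from h import *
np.set_printoptions(precision=4,suppress=True)
d=pickle.load(open("wrist1.pkl","rb"));T=pickle.load(open("top0.pkl","rb"));S=pickle.load(open("scene0.pkl","rb"))
a=plane(d,238.5,131,.062);b=plane(d,239.5,235.5,.062);print(cam(d)[2],a,b,(a+b)/2,np.degrees(np.arctan2(*(a-b)[[1,0]])))
k=lambda a,x,y:((a[0]+.5)/5-.5+x,(a[1]+.5)/5-.5+y)
for w,s,t in(((238.5,131),(360,268),(146,193)),((239.5,235.5),(342,155),(124,348))):
    print(tri([(d,*w),(T,*k(t,120,160)),(S,*k(s,290,150))]))
E
```

```text
[0.4147 0.334  0.2997] [0.4452 0.3205 0.062 ] [0.5256 0.3122 0.062 ] [0.4854 0.3163 0.062 ] 174.08324489284618
(array([0.4905, 0.3233, 0.0106]), [np.float64(0.038830236608005504), np.float64(0.038158517516274575), np.float64(0.004374041212054272)])
(array([0.474 , 0.3075, 0.1194]), [np.float64(0.024968218559711233), np.float64(0.02850000552825341), np.float64(0.012336403901310432)])
```

>>> carry_out --commands '[[[1.0,-0.42,-0.33,0,0,0,85],[2.2,-0.42,-0.33,0,0,0,85],[3.6,-0.42,-0.33,0,0,0,85],[4.7,-0.42,-0.33,0,0,0,85],[5.35,-0.42,-0.33,0,0,0,85]]]'

```text
t: 1.7
tcp_pos: [0.4812, 0.3161, 0.0201]
tool_rot: [0.035, 0.707, -0.036, 0.705]
force: [-0.2, 0.6, 0.7]
finger_gap: 0.995
```

>>> carry_out --commands '[[[0,0,0,0,0,0,40],[0,0,0,0,0,0,20],[0,0,0,0,0,0,10],[0,0,0,0,0,0,10],[0,0,0,0,0,0,10]]]' --force 70

```text
t: 2.2
tcp_pos: [0.4837, 0.3171, 0.024]
tool_rot: [0.035, 0.705, -0.035, 0.707]
force: [0.8, 0.8, 3.4]
finger_gap: 0.301
```

```bash
python3 - <<'E'
from h import *
from station import manip
np.set_printoptions(precision=4,suppress=True)
s=manip.sense();p,q=s["tcp_pos"],s["tool_rot"]
print(s["t"],p,s["force"],s["ft_torque"],s["finger_gap"]*85.4)
d=manip.snapshot("wrist");pickle.dump(d,open("wrist2.pkl","wb"));cv2.imwrite("pics/wrist2.png",d["image"][:,:,::-1])
E
```

```text
2.2 [0.4837 0.3171 0.024 ] [0.774  0.757  3.4039] [-0.0726  0.0323 -0.0247] 25.702479505231423
```

View pics/wrist2.png

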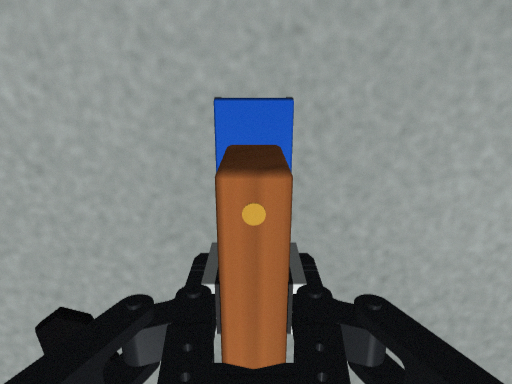

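>>> carry_out --commands '[[[-0.8,0,0,0,0,0,10],[-2.0,0,0,0,0,0,10],[-3.6,0,0,0,0,0,10],[-5.2,0,0,0,0,0,10],[-6.6,0,0,0,0,0,10]]]'

```text
t: 2.75
tcp_pos: [0.4824, 0.3166, 0.1895]
tool_rot: [0.035, 0.706, -0.035, 0.706]
force: [0.8, 0.4, -3.0]
finger_gap: 0.297
```

```bash
python3 - <<'E'
from h import *
from station import manip
np.set_printoptions(precision=3,suppress=True)
s=manip.sense();p,q=s["tcp_pos"],s["tool_rot"]
print(s["t"],p,s["force"],s["ft_torque"],s["finger_gap"]*85.4)
print(rel(p,q,[.5705,-.137,.19],down(91.2)))
E
```

```text
2.75 [0.482 0.317 0.189] [ 0.757  0.361 -2.986] [ 0.028 -0.016 -0.004] 25.344702665393516
[ -0.023 -17.704   5.304  -1.377   0.006  -0.003]
```

>>> carry_out --commands '[[[0,-1.0,0.3,-0.1,0,0,10],[0,-2.4,0.7,-0.2,0,0,10],[0,-3.8,1.1,-0.3,0,0,10],[0,-5.3,1.6,-0.4,0,0,10],[0,-6.8,2.0,-0.5,0,0,10]]]'

```text
t: 3.25
tcp_pos: [0.5155, 0.1412, 0.1877]
tool_rot: [0.019, 0.707, -0.019, 0.707]
force: [1.4, -0.1, -2.5]
finger_gap: 0.297
```

>>> carry_out --commands '[[[0,-1.5,0.4,-0.1,0,0,10],[0,-3.0,0.8,-0.2,0,0,10],[0,-4.4,1.2,-0.3,0,0,10],[0,-5.7,1.5,-0.4,0,0,10],[0,-6.8,1.8,-0.5,0,0,10]]]'

```text
t: 3.75
tcp_pos: [0.5507, -0.0315, 0.1875]
tool_rot: [0.004, 0.707, -0.004, 0.707]
force: [1.1, 0.1, -1.1]
finger_gap: 0.296
```

```bash
python3 - <<'E'
from h import *
from station import manip
np.set_printoptions(precision=3,suppress=True)
s=manip.sense();p,q=s["tcp_pos"],s["tool_rot"]
print(s["t"],p,s["force"],s["ft_torque"],s["finger_gap"]*85.4)
print(rel(p,q,[.5705,-.137,.17],down(91.2)))
E
```

```text
3.75 [ 0.551 -0.031  0.187] [ 1.15   0.1   -1.111] [-0.02   0.046 -0.036] 25.314744526603803
[ 0.699 -4.21   0.846 -0.385 -0.007 -0.   ]
```

>>> carry_out --commands '[[[0,-1.0,0.2,-0.1,0,0,10],[0.2,-2.2,0.4,-0.2,0,0,10],[0.4,-3.3,0.6,-0.4,0,0,10],[0.6,-4.0,0.8,-0.4,0,0,10],[0.7,-4.2,0.85,-0.4,0,0,10]]]'

```text
t: 4.25
tcp_pos: [0.5713, -0.1367, 0.1695]
tool_rot: [-0.007, 0.707, 0.007, 0.707]
force: [-1.0, -0.2, -2.5]
finger_gap: 0.296
```

>>> carry_out --commands '[[[0,0,0,0,0,0,10],[0,0,0,0,0,0,10],[0,0,0,0,0,0,10],[0,0,0,0,0,0,10],[0,0,0,0,0,0,10]]]'

```text
t: 4.75
tcp_pos: [0.5711, -0.1342, 0.1703]
tool_rot: [-0.008, 0.707, 0.008, 0.707]
force: [-0.3, 0.5, -2.3]
finger_gap: 0.296
```

```bash
cat > look.py <<'E'
import sys
from h import *
from station import manip
np.set_printoptions(precision=4,suppress=True)
tag=sys.argv[1]
s=manip.sense();p,q=s["tcp_pos"],s["tool_rot"]
print(s["t"],p,s["force"],s["ft_torque"],s["finger_gap"]*85.4);print(R.from_quat(q).as_matrix())
for n in sys.argv[2:]:
    d=manip.snapshot(n);pickle.dump(d,open(f"{n}{tag}.pkl","wb"));im=d["image"][:,:,::-1]
    if n=="scene": im=cv2.resize(im[100:330,120:340],None,fx=2.5,fy=2.5,interpolation=cv2.INTER_CUBIC)
    if n=="top": im=cv2.resize(im[70:290,200:420],None,fx=2.5,fy=2.5,interpolation=cv2.INTER_CUBIC)
    cv2.imwrite(f"pics/{n}{tag}.png",im)
E
python3 look.py 3 scene top wrist
```

```text
4.75 [ 0.5711 -0.1342  0.1703] [-0.3293  0.5222 -2.2786] [-0.0271  0.0094  0.0067] 25.237340179111232
[[ 0.0003 -0.0239  0.9997]
 [-0.0001  0.9997  0.0239]
 [-1.     -0.0001  0.0003]]
```

View pics/scene3.png

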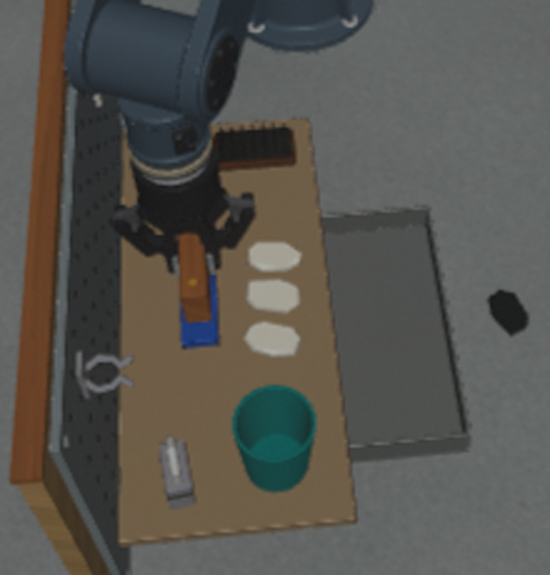

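View pics/top3.png

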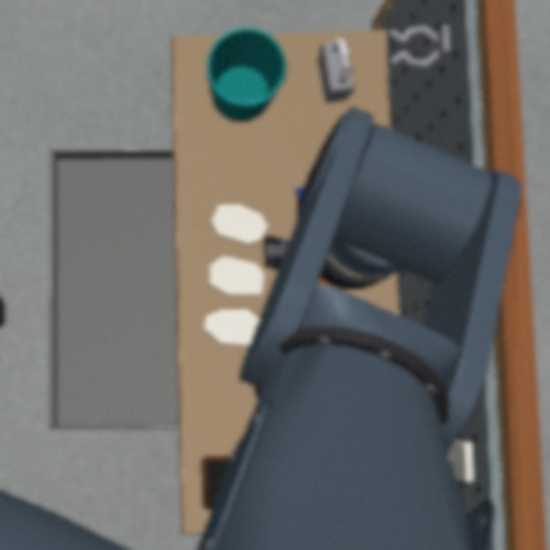

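View pics/wrist3.png

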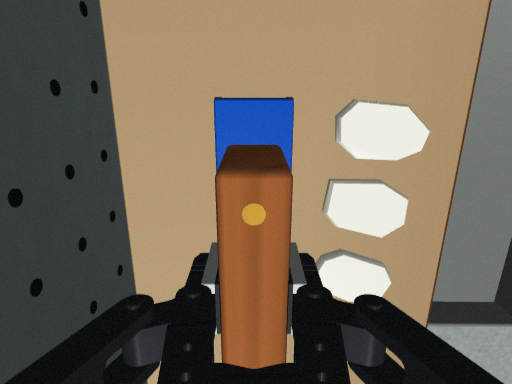

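```bash
python3 - <<'E'
from h import *
np.set_printoptions(precision=4,suppress=True)
S=pickle.load(open("scene3.pkl","rb"));T=pickle.load(open("top3.pkl","rb"));W=pickle.load(open("wrist3.pkl","rb"))
f=lambda a,x,y:((a[0]+.5)/2.5-.5+x,(a[1]+.5)/2.5-.5+y)
for a,b in(((88,60),(500,260)),((70,50),(518,185))): print(tri([(S,*f(a,120,100)),(T,*f(b,200,70))]))
for z in(.3,.4,.45,.5): print(z,plane(T,*f((518,185),200,70),z),plane(S,*f((68,60),120,100),z))
# foot far end (toward -x) corners at z=tcp-.012
z=.1703-.024+.012
for p in((215,98),(293,98)): print("foot",plane(W,*p,z))
print("screw",plane(W,254,214,z+.05))
for n,ps in(("near",((336,135),(380,101),(428,130),(345,155))),("mid",((323,207),(408,210),(330,180))),("far",((318,265),(390,280),(345,251)))):
    for p in ps: print(n,plane(W,*p,.113))
for p in((482,60),(445,250)): print("front edge",plane(W,*p,.104))
for p in((105,40),(135,260)): print("rear edge",plane(W,*p,.108))
E
```

```text
(array([ 0.5397, -0.1972,  0.4395]), [np.float64(0.005506257269894625), np.float64(0.005506257269894571)])
(array([ 0.5784, -0.1962,  0.4877]), [np.float64(0.0018165001392183042), np.float64(0.0018165001392183755)])
0.3 [ 0.6191 -0.2693  0.3   ] [ 0.3979 -0.2447  0.3   ]
0.4 [ 0.5974 -0.2314  0.4   ] [ 0.5001 -0.2183  0.4   ]
0.45 [ 0.5866 -0.2124  0.45  ] [ 0.5512 -0.2051  0.45  ]
0.5 [ 0.5757 -0.1935  0.5   ] [ 0.6024 -0.192   0.5   ]
foot [ 0.4977 -0.1521  0.1583]
foot [ 0.4969 -0.1171  0.1583]
screw [ 0.5333 -0.1338  0.2083]
near [ 0.5192 -0.0849  0.113 ]
near [ 0.499  -0.0613  0.113 ]
near [ 0.5149 -0.0304  0.113 ]
near [ 0.5312 -0.0782  0.113 ]
mid [ 0.5652 -0.0886  0.113 ]
mid [ 0.566  -0.0337  0.113 ]
mid [ 0.5472 -0.0858  0.113 ]
far [ 0.6073 -0.0882  0.113 ]
far [ 0.6178 -0.0375  0.113 ]
far [ 0.5963 -0.071   0.113 ]
front edge [ 0.4748 -0.0017  0.104 ]
front edge [0.5985 0.0017 0.104 ]
rear edge [ 0.4698 -0.2192  0.108 ]
rear edge [ 0.6094 -0.2142  0.108 ]
```

>>> carry_out --commands '[[[0.3,0,0,0,0,0,10],[0.7,0,0,0,0,0,10],[1.0,0,0,0,0,0,10],[1.2,0,0,0,0,0,10],[1.3,0,0,0,0,0,10]]]'

```text
t: 5.4
tcp_pos: [0.5705, -0.1348, 0.1364]
tool_rot: [-0.008, 0.708, 0.008, 0.706]
force: [0.0, 0.3, -2.3]
finger_gap: 0.296
```

>>> carry_out --commands '[[[0.04,0,0,0,0,0,10],[0.08,0,0,0,0,0,10],[0.08,0,0,0,0,0,10],[0.08,0,0,0,0,0,10],[0.08,0,0,0,0,0,10]]]'

```text
t: 5.9
tcp_pos: [0.5712, -0.135, 0.1359]
tool_rot: [-0.008, 0.707, 0.008, 0.707]
force: [0.0, -0.1, -0.9]
finger_gap: 0.294
```

>>> carry_out --commands '[[[0.04,0,0,0,0,0,10],[0.06,0,0,0,0,0,10],[0.06,0,0,0,0,0,10],[0.06,0,0,0,0,0,10],[0.06,0,0,0,0,0,10]]]'

```text
t: 6.4
tcp_pos: [0.5711, -0.135, 0.134]
tool_rot: [-0.008, 0.707, 0.008, 0.707]
force: [0.2, -0.2, -2.0]
finger_gap: 0.298
```

>>> carry_out --commands '[[[0.04,0,0,0,0,0,10],[0.06,0,0,0,0,0,10],[0.06,0,0,0,0,0,10],[0.06,0,0,0,0,0,10],[0.06,0,0,0,0,0,10]]]'

```text
t: 6.9
tcp_pos: [0.5711, -0.135, 0.1326]
tool_rot: [-0.008, 0.707, 0.008, 0.707]
force: [-0.0, 0.3, -2.5]
finger_gap: 0.297
```

>>> carry_out --commands '[[[0.04,0,0,0,0,0,10],[0.06,0,0,0,0,0,10],[0.06,0,0,0,0,0,10],[0.06,0,0,0,0,0,10],[0.06,0,0,0,0,0,10]]]'

```text
t: 7.4
tcp_pos: [0.5711, -0.135, 0.1311]
tool_rot: [-0.008, 0.707, 0.008, 0.707]
force: [0.4, 0.7, -2.0]
finger_gap: 0.297
```

>>> carry_out --commands '[[[0.04,0,0,0,0,0,10],[0.06,0,0,0,0,0,10],[0.06,0,0,0,0,0,10],[0.06,0,0,0,0,0,10],[0.06,0,0,0,0,0,10]]]'

```text
t: 7.9
tcp_pos: [0.5711, -0.135, 0.1296]
tool_rot: [-0.008, 0.707, 0.008, 0.707]
force: [-0.9, -0.4, -1.9]
finger_gap: 0.299
```

>>> carry_out --commands '[[[0.03,0,0,0,0,0,10],[0.04,0,0,0,0,0,10],[0.04,0,0,0,0,0,10],[0.04,0,0,0,0,0,10],[0.04,0,0,0,0,0,10]]]'

```text
t: 8.4
tcp_pos: [0.5711, -0.135, 0.1287]
tool_rot: [-0.008, 0.707, 0.008, 0.707]
force: [-0.0, -0.1, -1.0]
finger_gap: 0.298
```

>>> carry_out --commands '[[[0.03,0,0,0,0,0,10],[0.04,0,0,0,0,0,10],[0.04,0,0,0,0,0,10],[0.04,0,0,0,0,0,10],[0.04,0,0,0,0,0,10]]]'

```text
t: 8.9
tcp_pos: [0.5711, -0.135, 0.1283]
tool_rot: [-0.008, 0.707, 0.008, 0.707]
force: [-2.8, 1.1, 6.5]
finger_gap: 0.292
```

>>> carry_out --commands '[[[0.004,0,0,0,0,0,10],[0.005,0.06,0,0,0,0,10],[0.007,0.12,0,0,0,0,10],[0.009,0.18,0,0,0,0,10],[0.01,0.24,0,0,0,0,10]]]'

```text
t: 9.4
tcp_pos: [0.5722, -0.1302, 0.1282]
tool_rot: [-0.009, 0.706, 0.007, 0.708]
force: [1.4, -1.9, 4.1]
finger_gap: 0.299
```

```bash
python3 look.py 4 wrist
```

```text
9.4 [ 0.5722 -0.1302  0.1282] [ 1.35   -1.8534  4.1222] [-0.3742  0.0775 -0.034 ] 25.522024301588424
[[ 0.003  -0.0232  0.9997]
 [-0.0026  0.9997  0.0232]
 [-1.     -0.0027  0.003 ]]
```

View pics/wrist4.png

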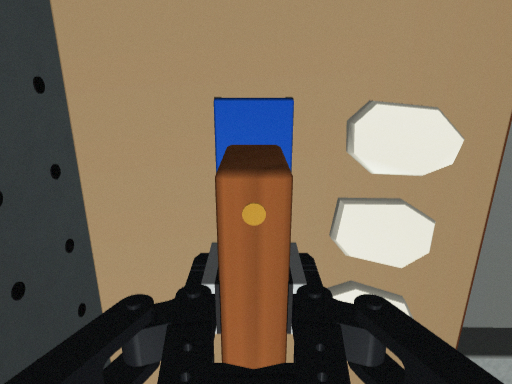

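>>> carry_out --commands '[[[0.01,0.06,0,0,0,0,10],[0.015,0.12,0,0,0,0,10],[0.02,0.18,0,0,0,0,10],[0.022,0.24,0,0,0,0,10],[0.024,0.3,0,0,0,0,10]]]'

```text
t: 9.95
tcp_pos: [0.5725, -0.1228, 0.1278]
tool_rot: [-0.009, 0.706, 0.007, 0.708]
force: [-0.0, -0.7, 4.7]
finger_gap: 0.296
```

>>> carry_out --commands '[[[0.01,0.06,0,0,0,0,10],[0.018,0.12,0,0,0,0,10],[0.024,0.18,0,0,0,0,10],[0.03,0.24,0,0,0,0,10],[0.034,0.3,0,0,0,0,10]]]'

```text
t: 10.45
tcp_pos: [0.5727, -0.1157, 0.1274]
tool_rot: [-0.01, 0.705, 0.007, 0.709]
force: [-0.8, -4.2, 6.3]
finger_gap: 0.291
```

>>> carry_out --commands '[[[0.01,0.06,0,0,0,0,10],[0.018,0.12,0,0,0,0,10],[0.024,0.18,0,0,0,0,10],[0.03,0.24,0,0,0,0,10],[0.034,0.3,0,0,0,0,10]]]'

```text
t: 10.95
tcp_pos: [0.5729, -0.1086, 0.127]
tool_rot: [-0.01, 0.705, 0.007, 0.709]
force: [0.4, -4.8, 12.3]
finger_gap: 0.294
```

>>> carry_out --commands '[[[-0.004,0.06,0,0,0,0,10],[-0.002,0.12,0,0,0,0,10],[0.002,0.18,0,0,0,0,10],[0.006,0.24,0,0,0,0,10],[0.01,0.3,0,0,0,0,10]]]'

```text
t: 11.45
tcp_pos: [0.5726, -0.1011, 0.1266]
tool_rot: [-0.01, 0.705, 0.007, 0.709]
force: [0.1, -3.5, 9.9]
finger_gap: 0.294
```

```bash
python3 - <<'E'
from station import manip
import cv2,pickle
for i in range(3):
    s=manip.sense();print(s["t"],s["tcp_pos"].round(4),s["force"].round(2),s["ft_torque"].round(3))
    d=manip.snapshot(("wrist","scene")[i%2])
    if i<2: cv2.imwrite(f"pics/b{i}.png",d["image"][:,:,::-1])
E
```

```text
11.45 [ 0.5726 -0.1011  0.1266] [ 0.11 -3.49  9.86] [-1.104  0.379  0.115]
11.5 [ 0.5726 -0.1009  0.1267] [ 0.93 -4.61  9.94] [-1.035  0.292  0.04 ]
11.55 [ 0.5726 -0.1009  0.1267] [-0.63 -4.66  9.44] [-0.955  0.267  0.043]
```

View pics/b0.png

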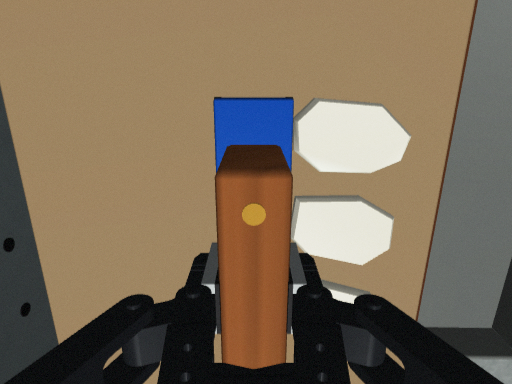

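>>> carry_out --commands '[[[0,0.06,0,0,0,0,10],[0.002,0.12,0,0,0,0,10],[0.005,0.18,0,0,0,0,10],[0.008,0.24,0,0,0,0,10],[0.012,0.3,0,0,0,0,10]]]'

```text
t: 12.1
tcp_pos: [0.5724, -0.0936, 0.1263]
tool_rot: [-0.01, 0.705, 0.007, 0.709]
force: [-1.1, -4.5, 10.6]
finger_gap: 0.294
```

>>> carry_out --commands '[[[0.003,0.06,0,0,0,0,10],[0.006,0.12,0,0,0,0,10],[0.009,0.18,0,0,0,0,10],[0.012,0.24,0,0,0,0,10],[0.015,0.3,0,0,0,0,10]]]'

```text
t: 12.6
tcp_pos: [0.5722, -0.0861, 0.126]
tool_rot: [-0.01, 0.705, 0.007, 0.709]
force: [-0.0, -4.2, 9.5]
finger_gap: 0.299
```

>>> carry_out --commands '[[[0.002,0.06,0,0,0,0,10],[0.004,0.12,0,0,0,0,10],[0.007,0.18,0,0,0,0,10],[0.009,0.24,0,0,0,0,10],[0.011,0.3,0,0,0,0,10]]]'

```text
t: 13.1
tcp_pos: [0.572, -0.0785, 0.1256]
tool_rot: [-0.01, 0.705, 0.007, 0.709]
force: [-0.3, -4.8, 9.4]
finger_gap: 0.295
```

>>> carry_out --commands '[[[0.003,0.06,0,0,0,0,10],[0.006,0.12,0,0,0,0,10],[0.009,0.18,0,0,0,0,10],[0.012,0.24,0,0,0,0,10],[0.014,0.3,0,0,0,0,10]]]'

```text
t: 13.6
tcp_pos: [0.5718, -0.0709, 0.1253]
tool_rot: [-0.01, 0.705, 0.007, 0.709]
force: [-0.1, -5.1, 9.8]
finger_gap: 0.297
```

>>> carry_out --commands '[[[0,0.06,0,0,0,0,10],[0.002,0.12,0,0,0,0,10],[0.004,0.18,0,0,0,0,10],[0.006,0.24,0,0,0,0,10],[0.008,0.3,0,0,0,0,10]]]'

```text
t: 14.1
tcp_pos: [0.5716, -0.0633, 0.125]
tool_rot: [-0.01, 0.705, 0.007, 0.709]
force: [-1.0, -4.7, 9.7]
finger_gap: 0.297
```

```bash
python3 look.py 5 wrist scene
```

```text
14.1 [ 0.5716 -0.0633  0.125 ] [-1.0236 -4.6873  9.666 ] [-1.0942  0.2786  0.0012] 25.343801750140077
[[ 0.0049 -0.0241  0.9997]
 [-0.0039  0.9997  0.0241]
 [-1.     -0.004   0.0049]]
```

View pics/wrist5.png

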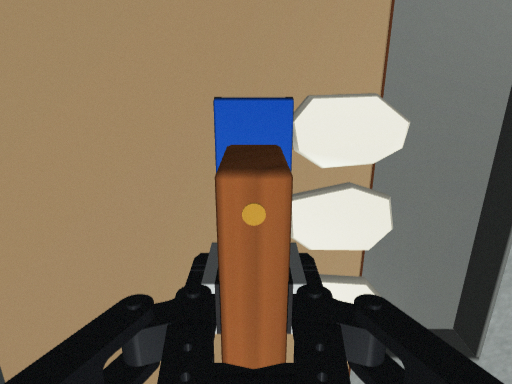

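View pics/scene5.png

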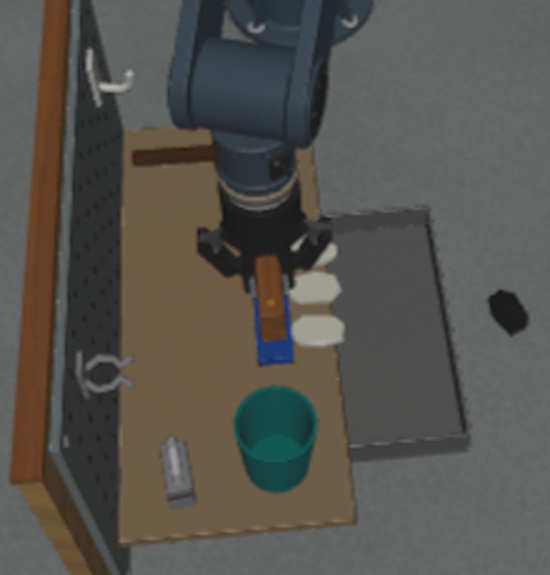

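>>> carry_out --commands '[[[0,0.06,0,0,0,0,10],[0.002,0.12,0,0,0,0,10],[0.004,0.18,0,0,0,0,10],[0.006,0.24,0,0,0,0,10],[0.008,0.3,0,0,0,0,10]]]'

```text
t: 14.7
tcp_pos: [0.5713, -0.0557, 0.1247]
tool_rot: [-0.01, 0.705, 0.007, 0.709]
force: [-0.6, -4.5, 8.9]
finger_gap: 0.296
```

>>> carry_out --commands '[[[0.002,0.06,0,0,0,0,10],[0.005,0.12,0,0,0,0,10],[0.007,0.18,0,0,0,0,10],[0.009,0.24,0,0,0,0,10],[0.012,0.3,0,0,0,0,10]]]'

```text
t: 15.2
tcp_pos: [0.5711, -0.0482, 0.1243]
tool_rot: [-0.01, 0.705, 0.007, 0.709]
force: [-0.5, -4.3, 8.3]
finger_gap: 0.294
```

>>> carry_out --commands '[[[0.003,0.06,0,0,0,0,10],[0.006,0.12,0,0,0,0,10],[0.009,0.18,0,0,0,0,10],[0.012,0.24,0,0,0,0,10],[0.015,0.3,0,0,0,0,10]]]'

```text
t: 15.7
tcp_pos: [0.5709, -0.0406, 0.1239]
tool_rot: [-0.01, 0.705, 0.007, 0.709]
force: [0.2, -4.5, 9.1]
finger_gap: 0.296
```

>>> carry_out --commands '[[[0.003,0.06,0,0,0,0,10],[0.006,0.12,0,0,0,0,10],[0.01,0.18,0,0,0,0,10],[0.013,0.24,0,0,0,0,10],[0.016,0.3,0,0,0,0,10]]]'

```text
t: 16.2
tcp_pos: [0.5707, -0.0331, 0.1235]
tool_rot: [-0.01, 0.705, 0.007, 0.709]
force: [0.3, -4.2, 9.0]
finger_gap: 0.299
```

```bash
python3 look.py 6 wrist
```

```text
16.2 [ 0.5707 -0.0331  0.1235] [ 0.2903 -4.1536  9.0168] [-1.1375  0.2408  0.0482] 25.505472462369436
[[ 0.0045 -0.0239  0.9997]
 [-0.0033  0.9997  0.0239]
 [-1.     -0.0035  0.0044]]
```

View pics/wrist6.png

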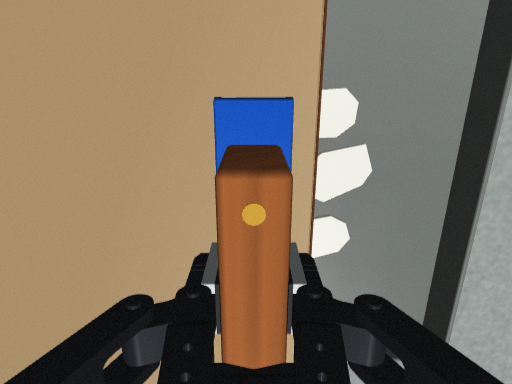

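>>> carry_out --commands '[[[0.003,0.06,0,0,0,0,10],[0.006,0.12,0,0,0,0,10],[0.009,0.18,0,0,0,0,10],[0.012,0.24,0,0,0,0,10],[0.014,0.28,0,0,0,0,10]]]'

```text
t: 16.75
tcp_pos: [0.5706, -0.026, 0.1232]
tool_rot: [-0.01, 0.705, 0.007, 0.709]
force: [0.9, -4.3, 9.7]
finger_gap: 0.302
```

>>> carry_out --commands '[[[0.003,0.05,0,0,0,0,10],[0.006,0.1,0,0,0,0,10],[0.009,0.14,0,0,0,0,10],[0.012,0.18,0,0,0,0,10],[0.014,0.22,0,0,0,0,10]]]'

```text
t: 17.25
tcp_pos: [0.5704, -0.0206, 0.1229]
tool_rot: [-0.01, 0.705, 0.007, 0.709]
force: [-0.2, -4.1, 9.4]
finger_gap: 0.292
```

```bash
python3 look.py 7 wrist
```

```text
17.25 [ 0.5704 -0.0206  0.1229] [-0.2352 -4.1369  9.3766] [-1.0696  0.2016  0.0482] 24.905901244892526
[[ 0.0045 -0.024   0.9997]
 [-0.0033  0.9997  0.024 ]
 [-1.     -0.0034  0.0044]]
```

View pics/wrist7.png

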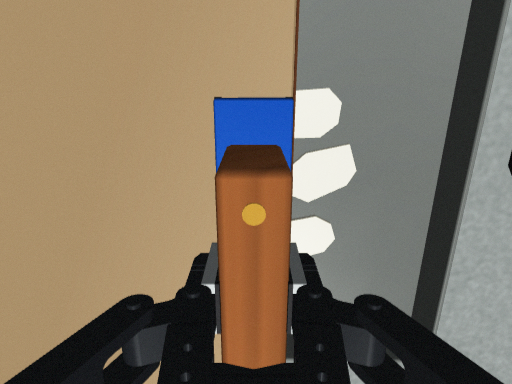

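>>> carry_out --commands '[[[0,0.05,0,0,0,0,10],[0.001,0.1,0,0,0,0,10],[0.002,0.14,0,0,0,0,10],[0.003,0.18,0,0,0,0,10],[0.004,0.2,0,0,0,0,10]]]'

```text
t: 17.8
tcp_pos: [0.5703, -0.0154, 0.1227]
tool_rot: [-0.01, 0.706, 0.007, 0.709]
force: [0.8, -3.9, 8.4]
finger_gap: 0.294
```

>>> carry_out --commands '[[[-0.001,0.03,0,0,0,0,10],[0,0.06,0,0,0,0,10],[0,0.06,0,0,0,0,10],[0,0.06,0,0,0,0,10],[0,0.06,0,0,0,0,10]]]'

```text
t: 18.3
tcp_pos: [0.5702, -0.0138, 0.1226]
tool_rot: [-0.009, 0.706, 0.007, 0.709]
force: [0.4, -3.6, 9.1]
finger_gap: 0.295
```

>>> carry_out --commands '[[[-0.1,0,0,0,0,0,10],[-0.3,0,0,0,0,0,10],[-0.8,0,0,0,0,0,10],[-1.5,0,0,0,0,0,10],[-2.2,0,0,0,0,0,10]]]'

```text
t: 18.8
tcp_pos: [0.5674, -0.0118, 0.1764]
tool_rot: [-0.008, 0.708, 0.009, 0.706]
force: [0.0, -0.7, -1.3]
finger_gap: 0.288
```

```bash
python3 look.py 8 wrist scene; python3 - <<'E'
from h import *
from station import manip
np.set_printoptions(precision=3,suppress=True)
s=manip.sense();print(rel(s["tcp_pos"],s["tool_rot"],[.485,.27,.15],down(91.4)))
T=pickle.load(open("top0.pkl","rb"));print(plane(T,194,192,0.005))
E
```

```text
18.8 [ 0.5674 -0.0118  0.1764] [ 0.005  -0.6652 -1.3296] [-0.0402  0.0185 -0.0318] 24.620299288067834
[[-0.0023 -0.0229  0.9997]
 [ 0.0012  0.9997  0.0229]
 [-1.      0.0013 -0.0022]]
[ 1.117 11.367 -3.127 -0.016  0.05   0.006]
[0.547 0.205 0.005]
```

View pics/scene8.png

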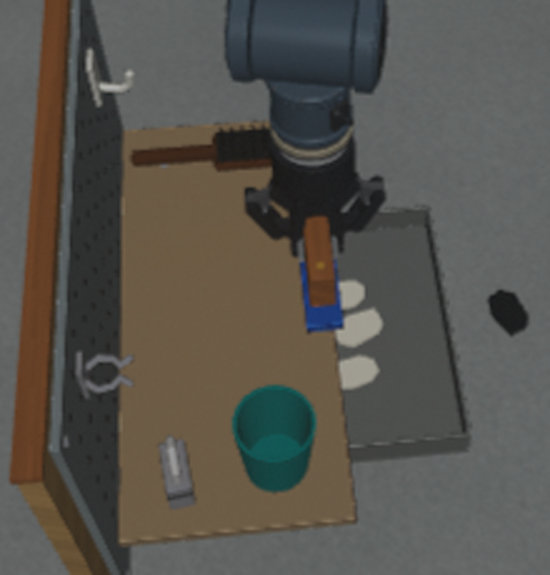

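>>> carry_out --commands '[[[0,0.7,-0.2,0,0,0,10],[0,1.9,-0.5,0,0,0,10],[0,3.2,-0.9,0,0,0,10],[0,4.5,-1.3,0,0,0,10],[0,5.8,-1.6,0,0,0,10]]]'

```text
t: 19.4
tcp_pos: [0.5221, 0.1336, 0.1748]
tool_rot: [-0.008, 0.709, 0.008, 0.706]
force: [0.5, 0.6, -1.5]
finger_gap: 0.294
```

>>> carry_out --commands '[[[0.1,1.3,-0.4,0,0,0,10],[0.2,2.6,-0.7,0,0,0,10],[0.4,3.9,-1.1,0,0,0,10],[0.7,4.9,-1.4,0,0,0,10],[1.1,5.6,-1.5,0,0,0,10]]]'

```text
t: 19.9
tcp_pos: [0.4811, 0.273, 0.1475]
tool_rot: [-0.009, 0.708, 0.009, 0.706]
force: [1.0, -1.1, -1.3]
finger_gap: 0.297
```

>>> carry_out --commands '[[[0.6,0,0,0,0,0,10],[1.6,0,0,0,0,0,10],[2.8,0,0,0,0,0,10],[3.8,0,0,0,0,0,10],[4.5,0,0,0,0,0,10]]]'

```text
t: 20.4
tcp_pos: [0.4812, 0.2709, 0.0334]
tool_rot: [-0.009, 0.709, 0.008, 0.705]
force: [-0.1, -0.4, -2.0]
finger_gap: 0.297
```

>>> carry_out --commands '[[[0.1,0,0,0,0,0,10],[0.2,0,0,0,0,0,10],[0.28,0,0,0,0,0,10],[0.34,0,0,0,0,0,10],[0.36,0,0,0,0,0,10]]]'

```text
t: 20.9
tcp_pos: [0.4846, 0.2708, 0.0279]
tool_rot: [-0.008, 0.707, 0.008, 0.708]
force: [0.9, 0.1, -1.4]
finger_gap: 0.294
```

>>> carry_out --commands '[[[0.02,0,0,0,0,0,10],[0.04,0,0,0,0,0,10],[0.04,0,0,0,0,0,10],[0.04,0,0,0,0,0,10],[0.04,0,0,0,0,0,10]]]'

```text
t: 21.4
tcp_pos: [0.4843, 0.2706, 0.0262]
tool_rot: [-0.008, 0.707, 0.008, 0.707]
force: [0.7, 0.5, -2.9]
finger_gap: 0.294
```

>>> carry_out --commands '[[[0.02,0,0,0,0,0,10],[0.05,0,0,0,0,0,10],[0.05,0,0,0,0,0,10],[0.05,0,0,0,0,0,10],[0.05,0,0,0,0,0,10]]]'

```text
t: 21.9
tcp_pos: [0.4843, 0.2707, 0.0249]
tool_rot: [-0.008, 0.707, 0.008, 0.707]
force: [-0.3, -1.0, -1.9]
finger_gap: 0.296
```

>>> carry_out --commands '[[[0.02,0,0,0,0,0,10],[0.05,0,0,0,0,0,10],[0.05,0,0,0,0,0,10],[0.05,0,0,0,0,0,10],[0.05,0,0,0,0,0,10]]]'

```text
t: 22.4
tcp_pos: [0.4843, 0.2706, 0.024]
tool_rot: [-0.008, 0.707, 0.008, 0.707]
force: [-1.8, -1.2, 3.3]
finger_gap: 0.296
```

On the worktop. Release, then rise.

>>> carry_out --commands '[[[0,0,0,0,0,0,40],[0,0,0,0,0,0,70],[0,0,0,0,0,0,85],[0,0,0,0,0,0,85],[0,0,0,0,0,0,85]]]'

```text
t: 22.9
tcp_pos: [0.4843, 0.2707, 0.0236]
tool_rot: [-0.008, 0.707, 0.008, 0.707]
force: [0.2, -0.5, 0.5]
finger_gap: 0.994
```

>>> carry_out --commands '[[[0,0,0,0,0,0,85],[-0.4,0,0,0,0,0,85],[-1.4,0,0,0,0,0,85],[-2.8,0,0,0,0,0,85],[-4.4,0,0,0,0,0,85]]]'

```text
t: 23.4
tcp_pos: [0.4834, 0.2703, 0.1346]
tool_rot: [-0.008, 0.708, 0.008, 0.706]
force: [1.0, 0.2, -0.2]
finger_gap: 0.993
```

>>> carry_out --commands '[[[-0.6,0.5,-0.5,0,0,0,85],[-1.2,1.7,-1.5,0,0,0,85],[-1.6,3,-2.7,0,0,0,85],[-1.6,4,-3.7,0,0,0,85],[-1.6,4.6,-4.3,0,0,0,85]]]'

```text
t: 23.9
tcp_pos: [0.3708, 0.3847, 0.1742]
tool_rot: [-0.009, 0.707, 0.009, 0.707]
force: [0.0, -0.3, -0.6]
finger_gap: 0.995
```

```bash
python3 look.py 9 wrist scene top; python3 -c "
import pickle,cv2
for n in('scene','top'):
    d=pickle.load(open(n+'9.pkl','rb'));cv2.imwrite('pics/%s9f.png'%n,d['image'][:,:,::-1])"
```

```text
23.9 [0.3708 0.3847 0.1742] [ 0.0344 -0.2518 -0.5512] [-0.0296 -0.0009 -0.0034] 84.9603569514547
[[-0.001  -0.0251  0.9997]
 [ 0.0002  0.9997  0.0251]
 [-1.      0.0002 -0.001 ]]
```

View pics/scene9f.png

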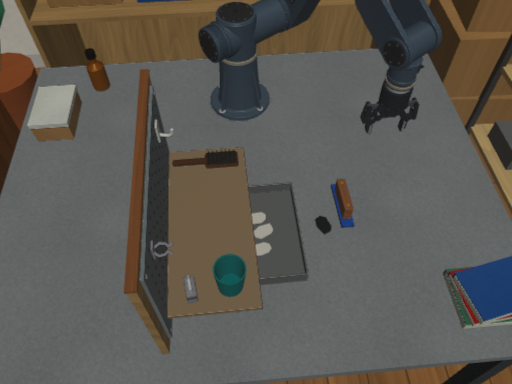

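View pics/top9f.png

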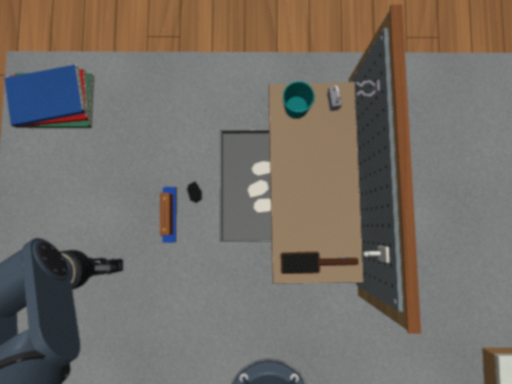

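View pics/scene9.png

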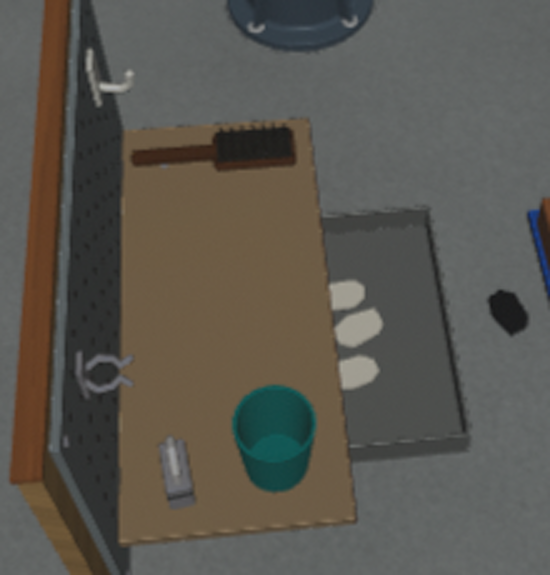

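```bash
python3 -c "
from station import manip
print(manip.sign_off())"
```

```text
the job is handed in; nothing more can be done
None
```

I finished the job and handed it in at about 24 s of the 61 s allowed. All three flakes are in the tray, and the scraper stands released on the worktop beside it.

- **Grasp and set-down:** I gripped the scraper by its bar (25.5 mm measured, 26 mm given) and set its foot on the shelf 87 mm from the sheet, behind the flakes.
- **Pressure:** I counted the force reading plus the scraper's own weight, about 2 N.
  - On contact it read about 8.6 N, but it fell to 6–7 N over the first 15 mm.
  - It then peaked once at about 14 N, before the foot reached the flakes, and held at about 10–12 N for the rest of the draw.
  - When the foot arrived at the edge it was about 11 N. I took the foot about 4 mm past the edge at about 10–11 N before lifting.
- **Last checks:** The final pictures show the three flakes in the tray at top-view pixels (262,168), (259,188) and (263,205). The cup, padlock, brush and black look-alike stand where they were, and nothing touches the gripper.
- **Differences and limits:**
  - The scraper is about 45 mm nearer the tray than where it started.
  - The force sensor is noisy by about ±0.6 N, so the pressures are good to about 1 N.
  - I read the force only every 0.5 s, so a brief peak in between would not show.
  - The wall's yaw came out between 1.1° and 2.0° depending on the view; I drew along 1.4°.

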